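# Square the lacquer tray in its jig and run the carriage to the blue mark

## Task

With the fingertips only, and without gripping or lifting anything, first push the vermilion tray across the bed of the jig carriage until its far side lies flush along the brass fence. Then push the carriage along its rail until its black pointer is in line with the white line on the blue mark (not the ochre one), with the tray still flush against the fence. Leave the cup, tiles, scraper and cork block where they are, and finish clear of everything.

Things in the scene. Friction and masses are not known exactly. Their poses are not given: they have to be found in the camera images.
- rail: Fixed brass slide rail on the zinc counter, 580 mm long, 32 mm wide, 20 mm high, with a dark stop block (44 x 12 x 26 mm high) at each end. Origin: middle of its underside on the counter; y runs along the rail, x across it, away from the robot. A flat ivory strip 2 mm thick lies beside it, centred 130 mm out along +x, carrying the two marks.
- carriage: Jig carriage gliding only along the rail (axes as the rail's), 180 mm either way. Aluminium bed: x from -95 to +75 mm, y from -75 to +75 mm, z from 20 to 40 mm; origin at counter height on the rail's centre line. Drag about 3 N; stays where left; rigid across the rail. Push its flat end faces (y = +-75 mm); at x = -50 mm the space down to the counter is free.
- fence_face (a point): Middle of the foot of the fence's face, on the bed: the fence is a brass bar 130 mm long, 10 mm thick, 14 mm high, along the bed's far (+x) edge; its face looks to -x at carriage x = 65 mm, z = 40 mm.
- pointer_tip (a point): Tip of the black pointer, a bar 6 mm wide that sticks out of the middle of the carriage's far (+x) side; tip at carriage (110, 0, 30) mm.
- tray: Loose open vermilion tray with a black inside lying on the carriage bed: 90 mm (its x) by 120 mm (its y), 16 mm high, walls 6 mm thick, 0.1 to 0.25 kg. Origin: centre of its underside, at z = 40 mm. It starts 20 to 45 mm short of the fence and a little askew (within 0.12 rad).
- tray_far_left (a point): On the tray's outer far (+x) face, 5 mm above its underside, 55 mm to +y of the middle.
- tray_far_right (a point): The same, 55 mm to -y of the middle.
- tray_near_mid (a point): Middle of the tray's outer near (-x) face, 8 mm above its underside: push it here, and nearer an end if that end lags.
- blue_mark: Fixed cobalt-blue block, 30 (x) x 26 (y) x 22 mm high, on the ivory strip, with a 4 mm wide white line across the middle of its top, along its x axis. Origin: centre of its underside, below the white line. Axes as the rail's. It may be on either side of the carriage; the pointer tip passes 5 mm clear of it.
- ochre_mark: The same block in ochre yellow, on the other side of the carriage: not the one wanted.
- cup: Loose celadon cup with lid, 82 mm across, 86 mm high, origin at the centre of its underside. Bystander.
- tiles: Loose white ceramic slab, 60 x 130 x 7 mm, with three eggshell mosaic tiles 4 mm thick fixed on it, origin at the centre of its underside. Bystander.
- scraper: Loose flat horn scraper, 36 x 131 x 5 mm, lying on the counter (long along its y, from -58 to +73 mm). Bystander.
- cork_block: Loose cork sanding block, 50 x 90 x 32 mm high, long along its y, origin at the centre of its underside. Bystander.
Things that resemble listed ones, but are neither listed nor needed, are in the scene too. What is meant by the tray is not purple, and is the larger of those in its own colour.

How it is judged:
On the way, in this order (a step that is already met when the one before it is completed fails the run):
1. the tray is pushed flush against the fence (x of each of tray_far_left, tray_far_right in the frame of carriage above 0.0615 m and z of tray in the frame of carriage between 0.037 and 0.043 m and angle between tray's own z axis and vertical below 0.05 rad), for 0.2 s.
2. the carriage is pushed until the pointer is in line with the blue mark, the tray still flush (all of step 1 and y of pointer_tip in the frame of blue_mark between -0.005 and 0.005 m), for 0.2 s.
At the end, for the whole second after the job is handed in: The pointer is within 5 mm of the blue mark's white line along the rail, both far corners of the tray are within 3.5 mm of the fence, the tray lies flat on the bed, nothing moves, and the cup, tiles, scraper and cork block are upright and within 12 mm of where they were (all of step 2 and distance of each of cup, tiles, scraper, cork_block from where it was at the start of the episode below 0.012 m and angle between each of cup, tiles, scraper, cork_block's own z axis and vertical below 0.15 rad and linear speed of each of tray, carriage below 0.01 m/s); the robot touches nothing.
It fails at once if the tray is lifted or tipped (z of tray in the frame of carriage above 0.048 m or angle between tray's own z axis and vertical above 0.15 rad).
It fails at once if a bystander is moved or tipped (distance of any of cup, tiles, scraper, cork_block from where it was at the start of the episode above 0.012 m or angle between any of cup, tiles, scraper, cork_block's own z axis and vertical above 0.15 rad).
It also fails if it takes over 51 s, if anything falls off the work surface, if the arm or the gripper's body presses on something with over 40 N, if the wrist force passes 120 N, or if a joint passes its speed limit or range.

## Robot

A 6-joint arm with a two-finger parallel gripper is mounted at the origin on the work surface. World frame = base frame: x ahead of the robot, y to its left, z up, the work surface at z = 0. Lengths are in m, angles in rad, forces in N, time in s.
With the tool pointing down it reaches from about 0.375 to 0.925 m from the base axis. Payload 5.7 kg.
Tool frame: the origin (TCP) lies midway between the tips of the shut fingers; the grasp point (between the pads) lies 19 mm behind it; z points along the fingers, y is the line along which they close (so a half turn about z gives the same grasp; the last joint's range is limited). The gripper opens to 85 mm and grips with 20 to 120 N. Pads are 22 mm wide; open, the fingers measure 114 mm over their backs; the gripper's body (76 mm by 85 mm) begins 54 mm behind the grasp point. The pads swing forward as they close: fully open they stand 13 mm farther back than shut.
Start: joints at [-0.115, 0.359, 1.51, -0, 1.272, -0.115], TCP at [0.6, -0, 0.231] pointing down, gripper open.
Joint ranges: [-2.97, 2.97], [-1.01, 2.36], [0.21, 2.38], [-0.96, 4.11], [0.2, 2.71], [-2.98, 2.98]. Speed limits (rad/s): [2.39, 2.39, 3.14, 3.14, 3.14, 3.14].

## Interface

Orientations are given as a rotation vector (axis times angle).
In Python, from station import * gives the robot as it stands. The module is installed in compiled form; this text tells all that it offers.
- The arm moves only by the shell command python3 -m pendant 'ROWS' [FORCE]. ROWS is JSON, a list of rows, each a list of 3 entries, a list of its own where there are three numbers: the closure, from 0 (fully open) to 1 (shut), then the shift along the tool's x, y, z scaled (see below), then the turn about the tool's z scaled (see below). In form: [[jaw, [dx, dy, dz], turn], ...]. A call has 1 to 8 rows; each row shifts and turns the commanded pose from where the row before left it, along the tool's axes as they then stand; what a row does not reach is not made up. The controller multiplies each number of a shift by 0.1 m and each number of a turn by 60 degrees. A row lasts 1/12 s, in which the tool goes at most 41.7 mm and 7.16 degrees, less where a joint would pass 70% of its speed; a pose out of reach is approached as far as the arm can. A call with a number of a shift or a turn outside -1 to 1 is refused whole. A call with a gripper value outside its range is refused whole. The fingers move at their own pace and stop on an object; FORCE is the grip in N (left out, the last holds). Time passes only in rows, so rows that do not move let the fingers close. It gives the time, the measured TCP pose, the force, the opening and the grip force at its end, in the units of the state.
- observe(): the state, without advancing time (a new reading comes with each control period).
- camera(name): name is "scene" or "side" or "wrist"; returns a dict with "color" (384x512x3 uint8, red, green, blue), "fx", "fy", "cx", "cy" (pixels), "rvec" (rotation vector, rad) and "tvec" (3), from world to camera coordinates, as OpenCV has them. Camera axes: x right, y down, z forward; pixel columns grow to the right and rows downward; lengths in m; the calibration is good to about 2 mm. The wrist camera is an equidistant fisheye: a pixel r from the principal point sees the ray r / f radians off the axis. A picture is of the moment at which its call begins. There is no depth.
- job_done(): hands the job in; it is judged then, once.
The state is a dict: "t": time; "qpos": joint angles; "joint_vel": joint speeds; "joint_efforts": joint torques, N m; "ee_pos": TCP position; "ee_rot": TCP orientation; "contact_force": force on the tool from outside, world axes, zero at the start; "wrist_torque": the same for the moment, N m; "grip_width": finger opening in m; "gripper_force": force on a finger pad.
Only numpy, scipy, OpenCV 4.12 (cv2) and the standard library are available. Lean on these libraries where they do the work, as an engineer would, in place of code of your own. Each camera call takes 0.05 s, during which the arm holds its last target. There are 200 camera calls.

## Working session

There is one attempt and no reset: what is moved stays moved. The work goes in short steps, Python scripts to look and compute and a shell command to move; the robot and the scene stay as the last step left them, time stands still between calls to the robot, and variables do not carry over. Pictures are saved under pics/ and viewed, at most 10 in all, crops included, and the job is handed in when it is done.

```bash
mkdir -p pics
python3 - <<'E'
from station import *
import cv2,numpy as np
o=observe();print(o['t'],o['ee_pos'],o['ee_rot'],o['grip_width'])
for n in("scene","side"):
    c=camera(n);np.savez(n+'0.npz',**c);cv2.imwrite(f'pics/{n}0.png',c['color'][:,:,::-1]);print(n,c['fx'],c['cx'],c['cy'],c['rvec'],c['tvec'])
E
```

```text
0.0 [5.99316257e-01 8.65258813e-05 2.30450053e-01] [-2.22042089e+00 -2.22040436e+00  1.79909872e-03] 0.08553580971043466
scene 385.0033340240853 259.40010654355564 192.8398679169022 [ 1.15237231  2.24650484 -1.09468898] [ 0.32841811 -0.24833109  1.51171024]
side 428.5137886898875 251.65272141878404 189.97497311663554 [ 0.65763662 -2.74108207  0.97907101] [0.51583548 0.21958642 1.26324096]
```

View pics/scene0.png

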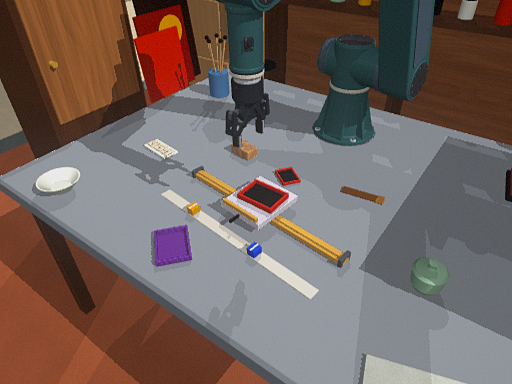

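View pics/side0.png

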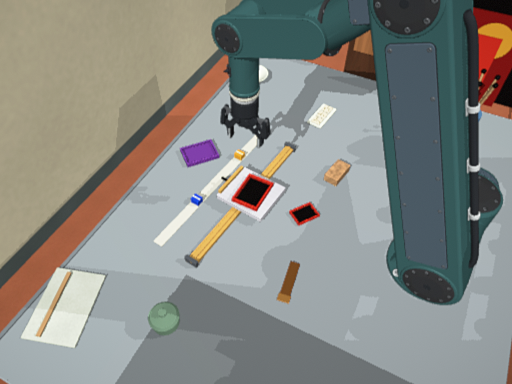

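The scene picture shows the carriage at about (260,200) and the red tray on it at (263,195). The smaller red tray on the counter at (288,176) is a decoy, and so is the purple one at (172,245). The blue mark is at (254,249), the ochre at (194,208), and the pointer at (235,217). The tray meant is the larger red one on the carriage. I'll confirm that in a crop and measure.

```bash
cat > h.py <<'E'
import cv2,numpy as np
from station import *
def cast(c,uv,z):
    R=cv2.Rodrigues(np.array(c['rvec'],float))[0];t=np.array(c['tvec'],float)
    uv=np.atleast_2d(np.array(uv,float));d=np.c_[(uv[:,0]-c['cx'])/c['fx'],(uv[:,1]-c['cy'])/c['fy'],np.ones(len(uv))]@R
    o=-R.T@t;return (o+d*((z-o[2])/d[:,2])[:,None])[:,:2]
def proj(c,p):
    K=np.array([[c['fx'],0,c['cx']],[0,c['fy'],c['cy']],[0,0,1.]])
    return cv2.projectPoints(np.atleast_2d(np.array(p,float)),np.array(c['rvec'],float),np.array(c['tvec'],float),K,None)[0][:,0]
def masks(c):
    h=cv2.cvtColor(c['color'],cv2.COLOR_RGB2HSV);H,S,V=[h[:,:,i].astype(int) for i in range(3)]
    return dict(red=((H<8)|(H>172))&(S>170)&(V>90),blue=(H>108)&(H<126)&(S>140)&(V>80),ochre=(H>15)&(H<26)&(S>190)&(V>150))
def comps(m,amin=15):
    n,l,s,ce=cv2.connectedComponentsWithStats(m.astype(np.uint8),connectivity=8)
    return [(s[i],ce[i],l==i) for i in range(1,n) if s[i][4]>=amin]
def quad(m):
    cs=max(cv2.findContours(m.astype(np.uint8),cv2.RETR_EXTERNAL,cv2.CHAIN_APPROX_NONE)[0],key=cv2.contourArea)
    return cs[:,0]
E
python3 - <<'E'
from h import *
for n in("scene","side"):
    c=dict(np.load(n+'0.npz'))
    for k,m in masks(c).items():
        for s,ce,mm in comps(m):
            if k=='red' and (ce[1]<160 or s[4]>3000):continue
            print(n,k,s,ce.round(1),cast(c,ce,{'red':.056}.get(k,.02)).round(4))
    im=c['color'][:,:,::-1]
    a=(150,150,210,150) if n=='scene' else (140,130,190,143)
    x,y,w,hh=a;cv2.imwrite(f'pics/{n}crop.png',cv2.resize(im[y:y+hh,x:x+w],None,fx=3.8,fy=3.8,interpolation=cv2.INTER_CUBIC))
E
```

```text
scene red [275 168  25  17 132] [287.1 176.2] [[0.455  0.0299]]
scene red [511 169   1  26  26] [511.  181.5] [[0.0955 0.5873]]
scene red [237 180  51  33 463] [261.9 196.7] [[0.5804 0.0249]]
scene blue [247 242  15  16 135] [254. 250.] [[0.7325 0.1091]]
scene ochre [159  14  23  25 262] [170.5  23.2] [[-0.6436 -1.6334]]
scene ochre [190 205  10  10  60] [195.1 209.2] [[ 0.7026 -0.1256]]
side red [232 174  41  37 340] [251.9 192.1] [[0.5629 0.0294]]
side red [290 203  29  22 162] [303.9 213.5] [[0.3828 0.0323]]
side blue [191 194  12  11  66] [196.1 199.6] [[0.7236 0.1134]]
side ochre [478  23  34  36 576] [498.5  36. ] [[-0.0264 -1.3595]]
side ochre [235 153   9   7  33] [238.5 155.8] [[ 0.6936 -0.1223]]
```

View pics/scenecrop.png

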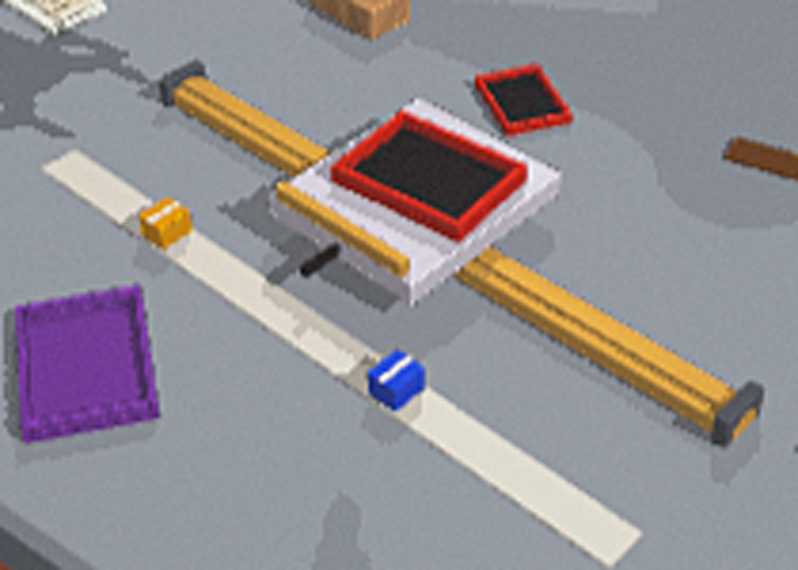

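View pics/sidecrop.png

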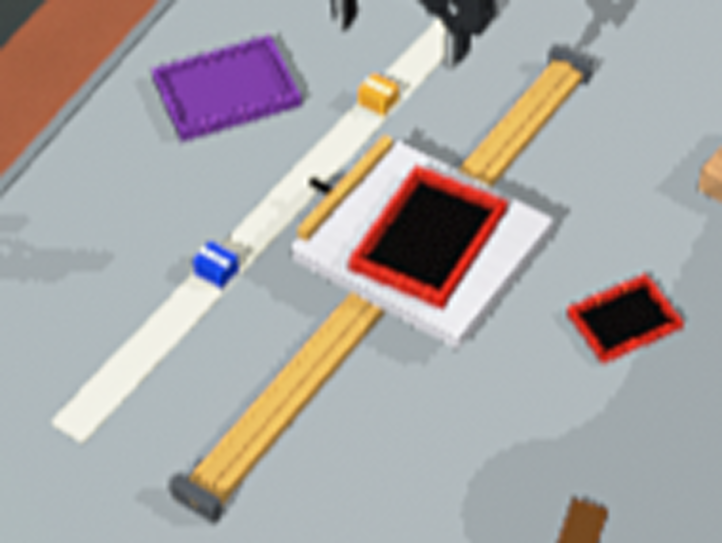

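Both crops confirm it: the larger red tray lies on the white carriage bed, with the fence and pointer on its far side. The blue line centre is at crop (397,369) in scene and (217,251) in side. Next I cast the corner points.

Run:
```python
from h import *
cs=dict(np.load('scene0.npz'));cd=dict(np.load('side0.npz'))
P=lambda a,o:(np.array(a,float)+.5)/3.8-.5+np.array(o)
R={}
for n,z,a,b in [('blue',.024,(397,369),(217,251)),('ochre',.024,(164,214),(379,90)),('tip',.033,(304,268),(313,181)),
 ('stop-',.026,(183,73),(573,58)),('stop+',.026,(737,404),(197,493)),
 ('bedA -y-x',.04,(415,100),(553,212)),('bedB +y-x',.04,(560,176),(456,336)),('bedD -y+x',.04,(272,195),(398,141)),('bedC +y+x',.04,(411,288),(294,242)),
 ('trA -y-x',.056,(405,113),(507,205)),('trB +y-x',.056,(526,170),(437,302)),('trC +y+x',.056,(459,235),(351,265)),('trD -y+x',.056,(332,172),(418,168)),
 ('fen-',.054,(281,184),(389,140)),('fen+',.054,(407,266),(302,233))]:
    p=cast(cs,P(a,(150,150)),z)[0];q=cast(cd,P(b,(140,130)),z)[0];R[n]=(p+q)/2;print(n,(1e3*p).round(1),(1e3*q).round(1))
for a,b in(('blue','ochre'),('stop+','stop-'),('bedB +y-x','bedA -y-x'),('bedC +y+x','bedD -y+x'),('trB +y-x','trA -y-x'),('trC +y+x','trD -y+x'),('fen+','fen-')):
    d=R[a]-R[b];print(a,b,np.hypot(*d).round(4),'dir',np.arctan2(-d[0],d[1]).round(4))
d=R['stop+']-R['stop-'];th=np.arctan2(-d[0],d[1])*.5+.5*np.arctan2(-(R['blue']-R['ochre'])[0],(R['blue']-R['ochre'])[1])
ex=np.array([np.cos(th),np.sin(th)]);ey=np.array([-ex[1],ex[0]]);o=(R['stop+']+R['stop-'])/2
print('th',th,'o',o)
for k,v in R.items():print(k,(1e3*np.array([(v-o)@ex,(v-o)@ey])).round(1))
```

```text
blue [726.3 104.9] [728.3 101.2]
ochre [ 699.2 -137.4] [ 694.6 -131.3]
tip [691.8  -4.2] [689.8   1.1]
stop- [ 553.6 -253.7] [ 549.7 -250.2]
stop+ [623.8 306.6] [616.4 311.5]
bedA -y-x [486.  -54.7] [484.6 -56.7]
bedB +y-x [502.4  95.3] [501.   98.8]
bedD -y+x [648.1 -71.1] [642.1 -69.5]
bedC +y+x [670.   75.8] [667.   73.4]
trA -y-x [522.6 -37.6] [518.1 -33.4]
trB +y-x [528.5  80.3] [524.9  85.7]
trC +y+x [619.1  81.4] [605.4  83.9]
trD -y+x [615.1 -38.2] [604.9 -36.4]
fen- [646.6 -62.1] [643.6 -55.7]
fen+ [665.4  69.2] [659.4  71.3]
blue ochre 0.2394 dir -0.1272
stop+ stop- 0.5651 dir -0.1214
bedB +y-x bedA -y-x 0.1536 dir -0.1071
bedC +y+x bedD -y+x 0.1467 dir -0.1605
trB +y-x trA -y-x 0.1187 dir -0.0532
trC +y+x trD -y+x 0.12 dir -0.0191
fen+ fen- 0.1303 dir -0.1335
th -0.12433080326691592 o [0.58589279 0.02854393]
blue [131.   91.5]
ochre [ 130.4 -147.9]
tip [107.8 -16.8]
stop- [   0.8 -282.6]
stop+ [ -0.8 282.6]
bedA -y-x [-89.4 -96.1]
bedB +y-x [-92.   57.5]
bedD -y+x [ 71.  -90.7]
bedC +y+x [76.3 55.9]
trA -y-x [-57.1 -71.7]
trB +y-x [-65.5  46.7]
trC +y+x [19.5 57. ]
trD -y+x [ 32.1 -62.3]
fen- [ 69.6 -79.4]
fen+ [70.8 50.8]
```

The sizes check out: stops 565 mm apart (568 nominal), fence 130 mm, tray 119 mm, and both marks at x = 130 to 131 mm.

- **Rail frame:** origin (0.586, 0.0285), yaw -0.124.
- **Carriage:** at y ≈ -17. Blue is at y ≈ +91.5, so the carriage must travel about 108 mm.
- **Tray:** the +y end lags.

I'll turn the tool 7.1° so that tool x runs along the rail y and tool y along the rail x, shut the fingers, and go behind the tray.

```bash
python3 -m pendant '[[1,[0,0,0],0.119],[1,[0.11,-0.28,0],0],[1,[0.11,-0.28,0],0],[1,[0.11,-0.28,0],0],[1,[0.11,-0.28,0],0],[1,[0,0,0.3],0],[1,[0,0,0.3],0],[1,[0,0,0.3],0]]' 40; python3 -m pendant '[[1,[0,0,0.3],0],[1,[0,0,0.2],0],[1,[0,0,0.1],0],[1,[0,0,0],0],[1,[0,0,0],0]]'
python3 - <<'E'
from h import *
s=observe();d=s['ee_pos'][:2]-np.array([.5859,.0285]);t=-.1243
print('rail',d@[np.cos(t),np.sin(t)],d@[-np.sin(t),np.cos(t)],s['ee_pos'][2],s['ee_rot'])
c=camera('side');cv2.imwrite('pics/s1.png',cv2.resize(c['color'][110:270,130:340,::-1],None,fx=3,fy=3))
E
```

```text
t: 0.77
ee_pos: [0.4942, 0.0579, 0.141]
ee_rot: [2.354, 2.079, 0.002]
contact_force: [-0.0, -0.1, -0.2]
grip_width: 0.0002
gripper_force: 0.0
t: 1.18
ee_pos: [0.4943, 0.0576, 0.0813]
ee_rot: [-2.355, -2.078, 0.001]
contact_force: [0.1, 0.0, 0.6]
grip_width: -0.0002
gripper_force: 0.0
rail -0.09449113910439053 0.017493053607157347 0.0813042907723898 [-2.35497658e+00 -2.07847313e+00  9.79093033e-04]
```

View pics/s1.png

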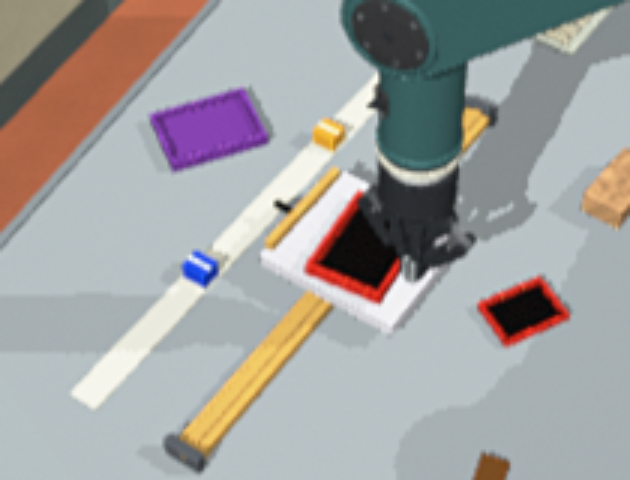

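The picture shows the shut fingertips behind the tray's near face at about (412,265), with the bed below them clear. Now I'll lower to z ≈ 47 mm and start pushing.

```bash
python3 -m pendant '[[1,[0,0,0.2],0],[1,[0,0,0.14],0],[1,[0,0,0],0],[1,[0,0,0],0]]'; python3 -m pendant '[[1,[0,0.08,0],0],[1,[0,0.08,0],0],[1,[0,0.05,0],0],[1,[0,0.05,0],0],[1,[0,0,0],0]]';python3 -m pendant '[[1,[0,0.05,0],0],[1,[0,0.05,0],0],[1,[0,0.05,0],0],[1,[0,0,0],0]]'
cat > look.py <<'E'
from h import *
import sys
s=observe();d=s['ee_pos'][:2]-np.array([.5859,.0285]);t=-.1243
print('rail',d@[np.cos(t),np.sin(t)],d@[-np.sin(t),np.cos(t)],s['ee_pos'][2])
a=camera('scene')['color'][160:280,180:350,::-1];b=camera('side')['color'][130:250,170:340,::-1]
cv2.imwrite(sys.argv[1],cv2.resize(np.vstack([a,b]),None,fx=2.5,fy=2.5,interpolation=cv2.INTER_CUBIC))
E
python3 look.py pics/s2.png
```

```text
t: 1.57
ee_pos: [0.4948, 0.0576, 0.0482]
ee_rot: [2.355, 2.079, 0.001]
contact_force: [0.4, -0.1, -0.6]
grip_width: 0.0003
gripper_force: 0.0
t: 1.98
ee_pos: [0.5222, 0.0542, 0.0479]
ee_rot: [2.354, 2.078, 0.003]
contact_force: [-0.3, -0.3, -0.2]
grip_width: -0.0
gripper_force: 0.0
t: 2.32
ee_pos: [0.5367, 0.0523, 0.0474]
ee_rot: [2.355, 2.078, 0.002]
contact_force: [-1.2, 0.4, 1.2]
grip_width: 0.0004
gripper_force: 0.0
rail -0.051770744629801115 0.017480719704615635 0.04737707110770073
```

View pics/s2.png

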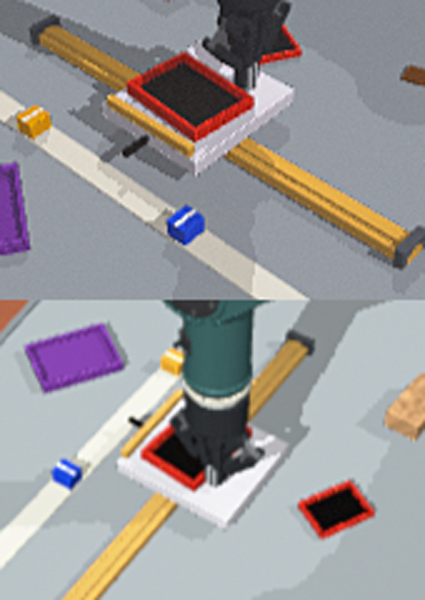

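The tray has moved. It is now nearly parallel to the fence with a gap of about 12 to 15 mm, its far edge running (128,92) to (200,135) in the upper view. I'll move the contact toward the middle and push home.

```bash
python3 -m pendant '[[1,[0,-0.08,0],0],[1,[-0.1,0,0],0],[1,[-0.1,0,0],0],[1,[0,0.07,0],0],[1,[0,0.04,0],0],[1,[0,0.04,0],0],[1,[0,0,0],0]]'; python3 -m pendant '[[1,[0,0.03,0],0],[1,[0,0.03,0],0],[1,[0,0,0],0]]'
python3 look.py pics/s3.png
```

```text
t: 3.0
ee_pos: [0.5412, 0.0315, 0.0475]
ee_rot: [2.355, 2.077, 0.002]
contact_force: [-0.2, 0.2, -0.0]
grip_width: -0.0
gripper_force: 0.0
t: 3.25
ee_pos: [0.5441, 0.0312, 0.047]
ee_rot: [-2.353, -2.078, 0.004]
contact_force: [-3.0, -0.3, 3.4]
grip_width: 0.0002
gripper_force: 2.2
rail -0.04178043998607928 -0.002500186802276361 0.04696321626605744
```

View pics/s3.png

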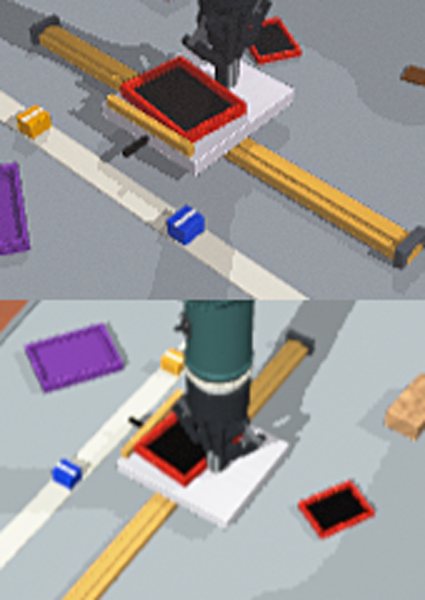

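The tray is now almost at the fence, with its far edge overlapping the fence bar at (120,92) to (193,140). I'll press on in small steps and watch the force.

```bash
python3 -m pendant '[[1,[0,0.03,0],0],[1,[0,0,0],0]]'|grep -E 'pos|con'; python3 -m pendant '[[1,[0,0.03,0],0],[1,[0,0,0],0]]'|grep -E 'pos|con'; python3 -m pendant '[[1,[0,0.02,0],0],[1,[0,0,0],0]]'|grep -E 'pos|con'
```

```text
ee_pos: [0.5446, 0.031, 0.0468]
contact_force: [-9.5, 0.7, 8.2]
ee_pos: [0.5449, 0.031, 0.0467]
contact_force: [-16.8, -0.2, 13.5]
ee_pos: [0.5451, 0.0309, 0.0466]
contact_force: [-19.6, 0.4, 17.6]
```

It is firmly seated: -20 N with no further motion. I'll back off, lift, and check.

```bash
python3 -m pendant '[[1,[0,-0.1,0],0],[1,[0,-0.2,0],0],[1,[0,-0.2,0],0],[1,[0,0,-0.3],0],[1,[0,0,-0.3],0],[1,[-0.3,0,-0.2],0],[1,[-0.3,0,0],0],[1,[-0.3,0,0],0]]'; python3 -m pendant '[[1,[-0.3,0,0],0],[1,[-0.2,0,0],0],[1,[0,0,0],0]]'
python3 - <<'E'
from h import *
s=observe();d=s['ee_pos'][:2]-np.array([.5859,.0285]);t=-.1243
print('rail',d@[np.cos(t),np.sin(t)],d@[-np.sin(t),np.cos(t)],s['ee_pos'][2])
c=camera('scene');np.savez('scene1.npz',**c)
cv2.imwrite('pics/s4.png',cv2.resize(c['color'][165:270,190:330,::-1],None,fx=5.5,fy=5.5,interpolation=cv2.INTER_CUBIC))
E
```

```text
t: 4.52
ee_pos: [0.4951, -0.0541, 0.1294]
ee_rot: [2.349, 2.078, 0.006]
contact_force: [0.8, 0.9, -0.7]
grip_width: -0.0004
gripper_force: 0.0
t: 4.77
ee_pos: [0.4878, -0.1064, 0.1279]
ee_rot: [2.355, 2.073, 0.002]
contact_force: [-0.7, -0.1, -0.2]
grip_width: -0.0
gripper_force: 0.0
rail -0.0806389042986253 -0.1460465332630081 0.1278974475610941
```

View pics/s4.png

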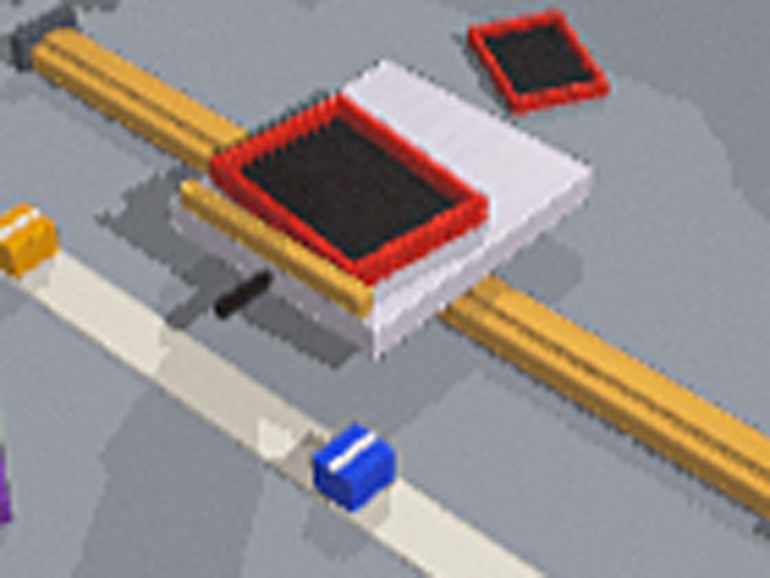

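Run:
```python
from h import *
c=dict(np.load('scene1.npz'));t=-.1243
def f(p,z):
    p=cast(c,(np.array(p)+.5)/5.5-.5+np.array([190,165]),z)[0]-[.5859,.0285];return (1e3*np.array([p@[np.cos(t),np.sin(t)],p@[-np.sin(t),np.cos(t)]])).round(1)
for n,p,z in[('near-',(340,97),.056),('near+',(488,203),.056),('far-',(212,162),.056),('far+',(358,272),.056),('fen-in',(196,181),.054),('fen+in',(373,288),.054),('bed near -',(385,60),.04),('bed near+',(592,172),.04),('tip',(224,308),.03)]:print(n,f(p,z))
# red mask near edge fit: direction of far/near outer edges
q=max(comps(masks(c)['red'][165:270]),key=lambda a:a[0][4]*(abs(a[1][0]-252)<20))
m=np.zeros(c['color'].shape[:2],bool);m[165:270]=q[2]
h=cv2.convexHull(quad(m));e=cv2.approxPolyDP(h,2,True)[:,0];print(e.tolist())
for p in e:
    w=cast(c,p,.056)[0]-[.5859,.0285];print((1e3*np.array([w@[np.cos(t),np.sin(t)],w@[-np.sin(t),np.cos(t)]])).round(1))
```

```text
near- [-34.4 -74.2]
near+ [-20.3  44.6]
far- [ 51.7 -84.3]
far+ [62.9 32.3]
fen-in [ 66.6 -80.8]
fen+in [64.9 44.2]
bed near - [-92.2 -94.8]
bed near+ [-91.9  56.1]
tip [106.9 -19.1]
[[228, 194], [251, 182], [276, 200], [277, 204], [256, 216], [234, 202]]
[ 51.8 -84.7]
[-34.4 -75.9]
[-20.9  35.5]
[-9.6 49.1]
[66.3 40.4]
[ 65.3 -45.9]
```

The check shows the -y end still lagging by about 12 mm: near face at x = -34 on the right against -20 on the left. The left corner touched the fence first, so my earlier press jammed there. I'll push near the -y end.

```bash
python3 -m pendant '[[1,[0.28,0,0],0],[1,[0.28,0,0],0],[1,[0.26,0,0],0],[1,[0,0,0.3],0],[1,[0,0,0.3],0],[1,[0,0,0.2],0],[1,[0,0,0],0],[1,[0,0,0],0]]'|grep -E 'pos|con'
python3 -m pendant '[[1,[0,0.08,0],0],[1,[0,0.08,0],0],[1,[0,0.07,0],0],[1,[0,0.05,0],0],[1,[0,0,0],0]]'|grep -E 'pos|con'
python3 -m pendant '[[1,[0,0.04,0],0],[1,[0,0.04,0],0],[1,[0,0,0],0]]'|grep -E 'pos|con'
python3 -m pendant '[[1,[0,0.03,0],0],[1,[0,0,0],0]]'|grep -E 'pos|con'
python3 -c "
from h import *
s=observe();d=s['ee_pos'][:2]-np.array([.5859,.0285]);t=-.1243
print('rail',d@[np.cos(t),np.sin(t)],d@[-np.sin(t),np.cos(t)])"
```

```text
ee_pos: [0.4959, -0.0203, 0.0467]
contact_force: [-0.4, -0.6, 0.7]
ee_pos: [0.5272, -0.0254, 0.0483]
contact_force: [0.1, -0.6, -0.4]
ee_pos: [0.5329, -0.026, 0.0474]
contact_force: [-0.1, 0.2, 0.5]
ee_pos: [0.5354, -0.0263, 0.0472]
contact_force: [-0.9, -0.6, -0.8]
rail -0.04335210944732604 -0.06061514808262491
```

```bash
python3 -m pendant '[[1,[0,0.02,0],0],[1,[0,0,0],0]]'|grep -E 'pos|con'
python3 -m pendant '[[1,[0,0.02,0],0],[1,[0,0,0],0]]'|grep -E 'pos|con'
python3 -m pendant '[[1,[0,0.02,0],0],[1,[0,0,0],0]]'|grep -E 'pos|con'
python3 -c "
from h import *
s=observe();d=s['ee_pos'][:2]-np.array([.5859,.0285]);t=-.1243
print('rail',d@[np.cos(t),np.sin(t)],d@[-np.sin(t),np.cos(t)])"
```

```text
ee_pos: [0.5373, -0.0265, 0.0472]
contact_force: [-1.1, 0.0, 1.0]
ee_pos: [0.5395, -0.0267, 0.0473]
contact_force: [-0.0, 0.4, 0.1]
ee_pos: [0.5416, -0.027, 0.0473]
contact_force: [-1.0, 0.1, 1.4]
rail -0.037038371212893516 -0.060524708256578276
```

```bash
for i in 1; do python3 -m pendant '[[1,[0,0.02,0],0],[1,[0,0,0],0]]'|grep -E 'pos|con'; done
python3 -m pendant '[[1,[0,0.02,0],0],[1,[0,0,0],0]]'|grep -E 'pos|con'
python3 -c "
from h import *
c=camera('scene');np.savez('scene2.npz',**c)
cv2.imwrite('pics/s5.png',cv2.resize(c['color'][165:270,190:330,::-1],None,fx=5.5,fy=5.5,interpolation=cv2.INTER_CUBIC))"
```

```text
ee_pos: [0.5426, -0.0271, 0.0472]
contact_force: [-2.0, -0.3, 2.6]
ee_pos: [0.5429, -0.0271, 0.047]
contact_force: [-6.1, -0.1, 5.6]
```

View pics/s5.png

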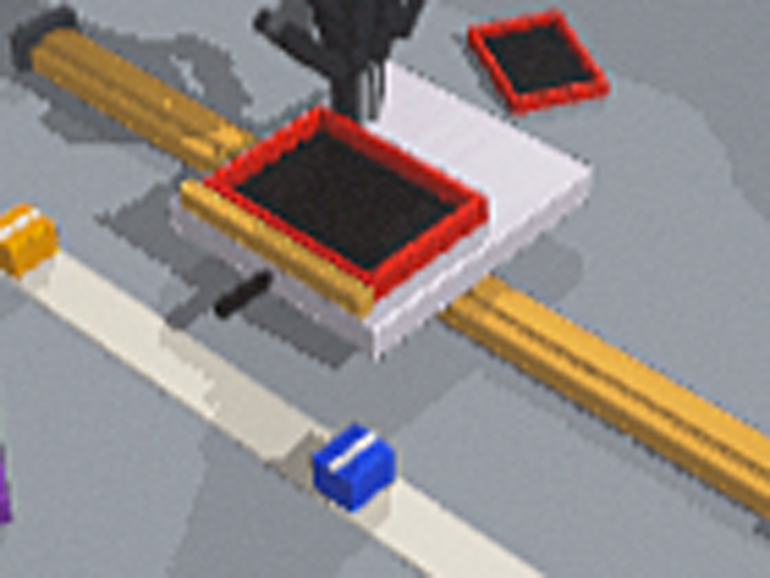

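The tray's far wall now lies along the fence its whole length, (210,183) to (372,290). I'll probe the near face at y ≈ 0, where it should stop at the same x ≈ -36.

```bash
python3 -m pendant '[[1,[0,-0.1,0],0],[1,[0.3,0,0],0],[1,[0.3,0,0],0],[1,[0,0.06,0],0],[1,[0,0.02,0],0],[1,[0,0,0],0]]'|grep -E 'pos|con'
python3 -m pendant '[[1,[0,0.02,0],0],[1,[0,0,0],0]]'|grep -E 'pos|con'
python3 -m pendant '[[1,[0,0.02,0],0],[1,[0,0,0],0]]'|grep -E 'pos|con'
python3 - <<'E'
from h import *
s=observe();d=s['ee_pos'][:2]-np.array([.5859,.0285]);t=-.1243
print('rail',d@[np.cos(t),np.sin(t)],d@[-np.sin(t),np.cos(t)])
c=dict(np.load('scene2.npz'))
for n,p,z in[('near-',(323,105),.056),('near+',(488,203),.056)]:
    p=cast(c,(np.array(p)+.5)/5.5-.5+np.array([190,165]),z)[0]-[.5859,.0285];print(n,(1e3*np.array([p@[np.cos(t),np.sin(t)],p@[-np.sin(t),np.cos(t)]])).round(1))
E
```

```text
ee_pos: [0.5499, 0.0329, 0.0472]
contact_force: [-2.7, 2.8, 2.2]
ee_pos: [0.55, 0.032, 0.047]
contact_force: [-6.4, 3.7, 6.7]
ee_pos: [0.5501, 0.0317, 0.0469]
contact_force: [-11.0, 3.9, 11.2]
rail -0.0359136506851952 -0.001219838239101396
near- [-23.  -75.9]
near+ [-20.3  44.6]
```

Both ends stop at the same x ≈ -36 mm, so the tray is flush. Next I'll lift away and go to the carriage's -y end face, checking the cork block's position first.

```bash
python3 -m pendant '[[1,[0,-0.1,0],0],[1,[0,-0.1,0],0],[1,[0,0,-0.3],0],[1,[0,0,-0.3],0],[1,[-0.33,0,0],0],[1,[-0.33,0,0],0],[1,[-0.33,0.06,0],0],[1,[-0.33,0,0],0]]'|grep -E 'pos|con'
python3 - <<'E'
from h import *
s=observe();e=s['ee_pos'][:2];t=-.1243;ex=np.array([np.cos(t),np.sin(t)]);ey=np.array([-ex[1],ex[0]]);o=np.array([.5859,.0285])
f=lambda p:(1e3*np.array([(p-o)@ex,(p-o)@ey])).round(1)
print('tool',f(e),s['ee_pos'][2])
for n in('scene','side'):
    c=dict(np.load(n+'0.npz'));h=cv2.cvtColor(c['color'],cv2.COLOR_RGB2HSV)
    u,v=((230,140),(322,156))[n=='side'];w=h[v:v+22,u:u+32].astype(int);m=(w[:,:,0]<20)&(w[:,:,1]>90)
    y,x=np.nonzero(m);P=cast(c,np.c_[x+u,y+v],.016);R=np.array([f(p) for p in P]);print(n,len(y),R.min(0),R.max(0))
E
```

```text
ee_pos: [0.5251, -0.0997, 0.1079]
contact_force: [0.9, -0.6, 0.3]
tool [ -44.4 -134.7] 0.10790379141649366
scene 291 [-239.1 -331.5] [-155.8 -210.6]
side 295 [-224.2 -322.9] [-167.1 -221.2]
```

```bash
python3 -m pendant '[[1,[0,-0.05,0.3],0],[1,[0,0,0.3],0],[1,[0,0,0.2],0],[1,[0,0,0],0],[1,[0.1,0,0],0],[1,[0.08,0,0],0],[1,[0.06,0,0],0],[1,[0,0,0],0]]'|grep -E 'pos|con'
python3 -m pendant '[[1,[0.08,0,0],0],[1,[0.08,0,0],0],[1,[0.08,0,0],0],[1,[0.08,0,0],0],[1,[0.08,0,0],0],[1,[0.06,0,0],0],[1,[0.04,0,0],0],[1,[0,0,0],0]]'|grep -E 'pos|con'
python3 look.py pics/s6.png
```

```text
ee_pos: [0.5235, -0.0716, 0.0287]
contact_force: [-0.1, -0.0, -0.1]
ee_pos: [0.5282, -0.0219, 0.027]
contact_force: [0.9, 0.2, -0.2]
rail -0.05101602854971851 -0.05720683764046617 0.02703617602995267
```

View pics/s6.png

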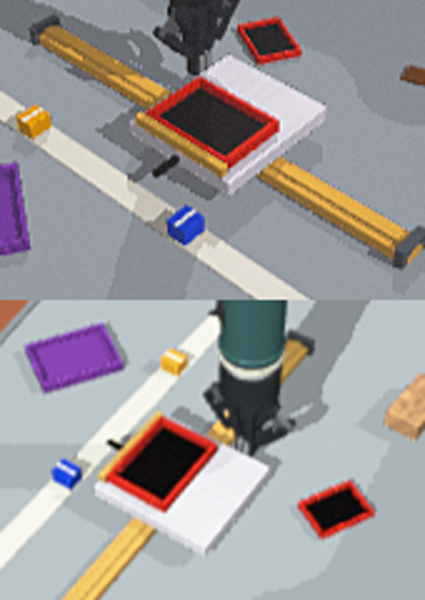

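The picture shows the carriage moving with the tray flush, the pointer at upper (165,167) and blue at (186,224). From here I measure numerically. The silhouette centroid of a symmetric block, cast at its mid height, gives its centre, so I do this for the pointer and the blue block in both views.

```bash
cat > meas.py <<'E'
from h import *
t=-.1243;ex=np.array([np.cos(t),np.sin(t)]);ey=np.array([-ex[1],ex[0]]);o=np.array([.5859,.0285])
f=lambda p:(1e3*np.array([(p-o)@ex,(p-o)@ey])).round(1)
s=observe();ty=f(s['ee_pos'][:2]);yc=ty[1]+86;print('tool',ty,s['ee_pos'][2],'carriage by contact',yc)
for n in('scene','side'):
    c=camera(n);V=c['color'].max(2);b=masks(c)['blue']
    k=[q for q in comps(b,30)];p=min(k,key=lambda q:abs(f(cast(c,q[1],.013)[0])-[130,92]).sum())
    hull=cv2.convexHull(quad(cv2.morphologyEx(p[2].astype(np.uint8),cv2.MORPH_CLOSE,np.ones((5,5)))));M=cv2.moments(hull)
    B=f(cast(c,(M['m10']/M['m00'],M['m01']/M['m00']),.013)[0])
    e=proj(c,[np.r_[o+ex*.092+ey*yc/1e3,.03]])[0]
    best=None
    for q in comps(V<70,5):
        d=np.hypot(*(q[1]-e))
        if best is None or d<best[0]:best=(d,q)
    q=best[1];T=f(cast(c,q[1],.03)[0])
    v,u=np.nonzero(q[2]);A=np.array([f(p) for p in cast(c,np.c_[u,v],.03)])
    print(n,'blue',B,'pointer',T,'px',q[0][4],'off',best[0].round(1),'range',A.min(0),A.max(0),'GO',(B[1]-T[1]).round(1))
E
python3 meas.py
```

```text
tool [-51.4 -57.9] 0.026873494180643012 carriage by contact 28.1
scene blue [130.2  92.1] pointer [93.2 28. ] px 41 off 0.4 range [74.4 22.4] [111.4  34.2] GO 64.1
side blue [131.2  95.8] pointer [98.3 31.3] px 9 off 2.1 range [91.1 28.7] [107.2  34.2] GO 64.5
```

Both views agree: 64 mm to go. I'll push 58 mm and measure again.

```bash
python3 -m pendant '[[1,[0.08,0,0],0],[1,[0.08,0,0],0],[1,[0.08,0,0],0],[1,[0.08,0,0],0],[1,[0.08,0,0],0],[1,[0.08,0,0],0],[1,[0.06,0,0],0],[1,[0.03,0,0],0]]'|grep con
python3 -m pendant '[[1,[0,0,0],0],[1,[0,0,0],0],[1,[0,0,0],0]]'|grep con; python3 meas.py
```

```text
contact_force: [-2.3, -2.7, -0.6]
contact_force: [0.5, -0.1, 0.2]
tool [-49.6  -1.3] 0.027613926320083502 carriage by contact 84.7
scene blue [129.9  92.1] pointer [93.3 85.1] px 38 off 0.4 range [75.5 80. ] [111.5  90.3] GO 7.0
side blue [130.7  95.7] pointer [98.6 88.4] px 11 off 2.3 range [90.3 85.4] [108.6  92.2] GO 7.3
```

```bash
python3 -m pendant '[[1,[0.03,0,0],0],[1,[0.02,0,0],0],[1,[0.02,0,0],0],[1,[0,0,0],0],[1,[0,0,0],0]]'|grep con; python3 meas.py
```

```text
contact_force: [1.2, -2.5, 0.5]
tool [-50.2   5.6] 0.02740515156324096 carriage by contact 91.6
scene blue [129.8  92. ] pointer [93.6 90.6] px 42 off 0.7 range [74.7 85.3] [112.3  96.1] GO 1.4
side blue [129.2 101.5] pointer [100.4  94.6] px 11 off 2.7 range [90.4 91.2] [108.8  97.6] GO 6.9
```

In the side view the pointer now hides part of the blue block. With its earlier 95.7, 1.1 mm is left, which agrees with the scene view. I'll nudge 1 mm, then back off and lift clear.

```bash
python3 -m pendant '[[1,[0.01,0,0],0],[1,[0,0,0],0],[1,[0,0,0],0]]'|grep -E 'pos|con'; python3 -m pendant '[[1,[-0.1,0,0],0],[1,[-0.2,0,0],0],[1,[-0.3,0,0],0],[1,[0,0,-0.3],0],[1,[0,0,-0.3],0],[1,[0,0,-0.3],0],[1,[0,-0.3,-0.3],0],[1,[0,-0.3,0],0]]'|grep -E 'pos|con'; python3 -m pendant '[[1,[0,0,0],0],[1,[0,0,0],0],[1,[0,0,0],0],[1,[0,0,0],0]]'|grep -E 't:|pos|con'; python3 meas.py
python3 - <<'E'
from h import *
import meas
f=meas.f
c=camera('scene');k=[q for q in comps(masks(c)['red'],100) if abs(f(cast(c,q[1],.056)[0])-[20,90]).sum()<80]
for q in k:
    e=cv2.approxPolyDP(cv2.convexHull(quad(q[2])),2,True)[:,0]
    for p in e:print(p,f(cast(c,p,.056)[0]))
E
```

```text
ee_pos: [0.5368, 0.0411, 0.0273]
contact_force: [1.2, -2.6, 1.7]
ee_pos: [0.4744, -0.0121, 0.1515]
contact_force: [-0.5, 0.1, -0.7]
t: 13.02
ee_pos: [0.4708, -0.0112, 0.1465]
ee_rot: [-2.356, -2.079, -0.0]
contact_force: [-0.0, -1.0, 0.1]
tool [-109.3  -53.7] 0.14647094663355972 carriage by contact 32.3
scene blue [130.1  92. ] pointer [93.5 91.6] px 40 off 19.1 range [74.7 86.4] [112.3  96.9] GO 0.4
side blue [129.5 101.9] pointer [99.6 94.9] px 10 off 17.8 range [90.4 92.2] [108.8  97.6] GO 7.0
tool [-109.3  -53.6] 0.14631862578395777 carriage by contact 32.4
scene blue [130.1  92. ] pointer [93.  91.5] px 41 off 19.1 range [73.  86.4] [112.3  96.9] GO 0.5
side blue [129.5 101.9] pointer [99.6 94.9] px 10 off 17.7 range [90.4 92.2] [108.8  97.6] GO 7.0
[255 215] [65.2 35.6]
[276 200] [-20.9  35.5]
[308 218] [-21.5 148.2]
[308 222] [ -9.  157.8]
[290 237] [ 66.  158.3]
```

The pointer is within about 1 mm of the line and the tray is square against the fence (near face at -20.9 and -21.5 mm). The arm is clear of everything.

```bash
python3 -c "
from station import *
print(job_done())"
```

```text
the job is handed in; nothing more can be done
None
```

I pushed the tray flush against the fence and the carriage until the pointer measured within about 1 mm of the blue mark's white line; the arm is clear and the job is handed in at about 13 s (no verdict was returned, and I did not re-measure the bystanders).

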